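Hang and lock the missing tool-shelf bracket

TASK

Pick up the loose steel bracket and hang it on the empty slotted upright next to its mate: hook both rear tabs through the two slots, then push it straight down until it is fully home and the little sprung ball has clicked into its window. Feel your way and do not force it (never lean on an upright with more than about 40 N), leave the other things on the bench where they are, and let go of the bracket at the end.

Things in the scene. Friction and masses are not known exactly. Their poses are not given: they have to be found in the camera images.
- bracket: Loose steel shelf bracket, 0.28 to 0.42 kg, standing on its flat tray on the bench. Origin: underside, in the rear face of the back plate, mid-width; +x points out of the rear face (into the upright when hung), z up. Sizes below in this frame, mm. Tray x -85 to 0, y -30 to 30, 5 thick, side edges 13 high; back plate x -5 to 0, 60 wide, z 0 to 70.
- grip (a point): On the bracket at (-32, 0, 45): middle of its upright rib, 12 thick (y -6 to 6), x -67 to -5, z 5 to 66. Grasp the rib here from above, fingers closing along the bracket's y, or press down on the rib's top. Axes as the bracket's.
- tabs (a point): On the bracket at (0, 0, 45): midway between the undersides of the two tabs' necks, at the rear face. Tabs at y -20 and +20, each 7 wide: a neck z 45 to 54 from the rear face to x 7, then a square-ended lip x 7 to 15, z 29 to 54 (16 below the neck).
- window (a point): On the bracket at (0, 0, 12): where the catch ball sits when locked. Window in the back plate y -12 to 12, z 5 to 21; below it the plate ends in a round bar of 5 diameter, z 0 to 5. Axes as the bracket's.
- post: The empty upright: grey U-channel 78 wide, 195 high, open behind, fixed on a wooden foot 20 thick. Origin on the bench below the nominal centre of its front face; -x points out of the front, z up. Its slotted front plate (5 thick, 76 wide, top 200 high) is clamped by hand: it, slots and ball sit up to 8 mm sideways and 3.5 mm up or down of the given numbers, not measured. Over 40 N spoils it.
- slots (a point): On the empty upright, 145 mm above the bench, in the front face: nominal middle between the lower ends of the two slots, at y -20 and +20, each 10.5 wide, 145 to 180 high. The lips pass mid-slot (5 mm free above and below, 1.75 mm each side) with the bracket's underside 121 high; a lip stopped by the plate leaves the bracket about 15 mm short..
- seat (a point): On the empty upright, 100 mm above the bench, mid-width in the front face: nominal place of the bracket's origin when home, axes parallel to the bracket's. Slide in along +x, 21 mm higher, until the back plate is flat on the front, then push down 21 mm until the necks rest on the slots' lower ends. True home is off by the plate's unmeasured shift.
- catch (a joint): Sprung ball, radius 8, mid-plate 112 mm above the bench, 2.5 proud of the face. Value: how far it is pressed in, m; 0 = out. The bracket's bar meets it about 16 mm above home and must be pushed over it: 3.5 to 5 N spring, 6 to 18 N downwards (the weight alone does not do it). When home it springs back out into the window: value 0 again.
- mate: The other upright on the same foot, 180 mm to the left or right of the empty one, same make and yaw, with an identical bracket hung and locked on it. Origin on the bench below the centre of its front face. Its bracket stands out 85 mm in front, 100 to 170 mm above the bench.
- wax_tin: Bystander: small tin, 54 diameter, 45 high, on the wooden foot between the uprights. Origin under its centre.
- bowl: Bystander: turned wooden bowl, 150 diameter, 55 high. Origin under its centre.
- blank: Bystander: wooden blank standing on end, 55 x 55 x 190 high. Origin under its centre.
- offcut: Bystander: dark offcut, 110 x 45 x 35 high. Origin under its centre.
- calipers: Bystander: calipers lying flat, 130 long, 10 high. Origin at the pivot.
- mallet: Bystander: wooden mallet, 265 long, 60 high. Origin near the middle, on the bench.
- gouge: Bystander: turning tool with a handle, lying, 260 long. Origin at its middle, on the bench.

How it is judged:
By the outcome, as a careful person would: the job done as asked, in the order asked, and still so for the second after the job is handed in, with the robot touching nothing.
It also fails if it takes over 61 s, if anything falls off the work surface, if the arm or the gripper's body presses on something with over 40 N, if the wrist force passes 120 N, or if a joint passes its speed limit or range.

ROBOT

A 6-joint arm with a two-finger parallel gripper is mounted at the origin on the work surface. World frame = base frame: x ahead of the robot, y to its left, z up, the work surface at z = 0. Lengths are in m, angles in rad, forces in N, time in s.
With the tool pointing down it reaches from about 0.375 to 0.9 m from the base axis. Payload 3.1 kg.
Tool frame: the origin (TCP) lies on the centre line of the jaws, within the pads' length; the fingertips stand 8 mm ahead of it and the grasp point (between the pads) lies 11 mm behind it; z points along the fingers, y is the line along which they close (so a half turn about z gives the same grasp; the last joint's range is limited). The gripper opens to 87 mm and grips with 3 to 60 N. Pads are 19 mm wide; open, the fingers measure 117 mm over their backs; the gripper's body (75 mm by 190 mm) begins 51 mm behind the grasp point.
Start: joints at [0.972, 0.527, 1.433, -0, 1.181, -0.178], TCP at [0.255, 0.57, 0.231] pointing down, gripper open.
Joint ranges: [-3.08, 3.08], [-0.75, 2.2], [0.22, 2.44], [-1.43, 4.57], [0, 2.65], [-2.85, 2.85]. Speed limits (rad/s): [2.79, 2.79, 3.14, 3.14, 3.14, 3.14].

INTERFACE

Orientations are given as a unit quaternion [x, y, z, w].
In Python, from rig import robot gives the robot as it stands. The module is installed in compiled form; this text tells all that it offers.
- The arm moves only by the tool send_rows, never from a script. Its argument "increments" is one flat list of numbers, 7 for each row, row after row: the turn, a rotation vector about the world's x, y, z in rad, then the shift along the world's x, y, z in cm, then the opening, from 0 (shut) to 1 (fully open). A call has 1 to 20 rows; each row shifts and turns the commanded pose from where the row before left it; what a row does not reach is not made up. A row lasts 1/12 s, in which the tool goes at most 41.7 mm and 7.16 degrees, less where a joint would pass 70% of its speed; a pose out of reach is approached as far as the arm can. A call is refused whole if a number of a shift passes 4.17 or a number of a turn 0.125, either way. A call with a gripper value outside its range is refused whole. The fingers move at their own pace and stop on an object; "newtons" is the grip in N (left out, the last holds). Time passes only in rows, so rows that do not move let the fingers close. It gives the time, the measured TCP pose, the force, the opening and the grip force at its end, in the units of the state.
- robot.get_obs(): the state, without advancing time (a new reading comes with each control period).
- robot.camera(name): name is "scene" or "top" or "wrist"; returns a dict with "image" (384x512x3 uint8, red, green, blue), "range_z" (384x512 float32, m along the optical axis (not along the pixel's ray), 0 where there is no reading), "fx", "fy", "cx", "cy" (pixels), "R" (3x3) and "t" (3): a world point X has camera coordinates R X + t. Camera axes: x right, y down, z forward; pixel columns grow to the right and rows downward; lengths in m; the calibration is good to about 2 mm. A picture is of the moment at which its call begins.
- robot.hand_in(): hands the job in; it is judged then, once.
The state is a dict: "time": time; "q": joint angles; "joint_velocities": joint speeds; "joint_torque": joint torques, N m; "position": TCP position; "tool_rot": TCP orientation; "ft_force": force on the tool from outside, world axes, zero at the start; "moment": the same for the moment, N m; "grip_width": finger opening in m; "grip_force": force on a finger pad.
Only numpy, scipy, OpenCV 4.12 (cv2) and the standard library are available. Lean on these libraries where they do the work, as an engineer would, in place of code of your own. Each camera call takes 0.05 s, during which the arm holds its last target. There are 200 camera calls.

## Working session

There is one attempt and no reset: what is moved stays moved. The work goes in short steps, Python scripts to look and compute and a tool call to move; the robot and the scene stay as the last step left them, time stands still between calls to the robot, and variables do not carry over. Pictures are saved under pics/ and viewed, at most 10 in all, crops included, and the job is handed in when it is done.

Besides the shell and the picture viewer there is one more tool, called after "Call:" by a JSON object that holds its "op" and its "data", one argument or row to a line. send_rows: Moves the arm, as the interface text tells. Its arguments: {"type":"object","properties":{"increments":{"type":"array"},"newtons":{"type":"number"}},"required":["increments"]}

```bash
mkdir -p pics; cat > h.py <<'E'
from rig import robot
import numpy as np, cv2
def shot(n,f=None):
    c=robot.camera(n)
    if f: cv2.imwrite('pics/'+f,c['image'][:,:,::-1])
    return c
def cloud(c):
    z=c['range_z'];v,u=np.mgrid[:z.shape[0],:z.shape[1]]
    P=np.stack([(u-c['cx'])/c['fx']*z,(v-c['cy'])/c['fy']*z,z],-1)
    W=(P-c['t'])@c['R']; W[z==0]=np.nan
    return W
E
python3 - <<'E'
from h import *
for n in('scene','top'):
    c=shot(n,n+'0.png'); np.savez(n+'0.npz',W=cloud(c),im=c['image']); print(n,(-c['R'].T@c['t']).round(3),c['fx'])
o=robot.get_obs();print(o['position'],o['tool_rot'],o['ft_force'],o['time'])
a=cv2.imread('pics/scene0.png');b=cv2.imread('pics/top0.png')
E
```

```text
scene [1.033 0.66  1.211] 389.9147357030533
top [ 0.312 -0.007  1.205] 365.9346704422817
[0.25492282 0.56993535 0.22966323] [ 2.08854804e-01  9.77946157e-01 -9.18320253e-04 -3.74954834e-04] [-0.66765499  0.08302214  0.32354656] 0.1
```

View pics/scene0.png

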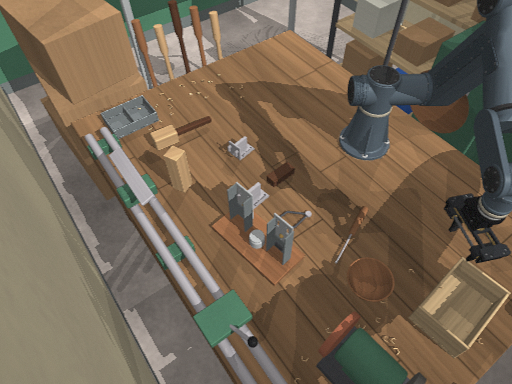

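View pics/top0.png

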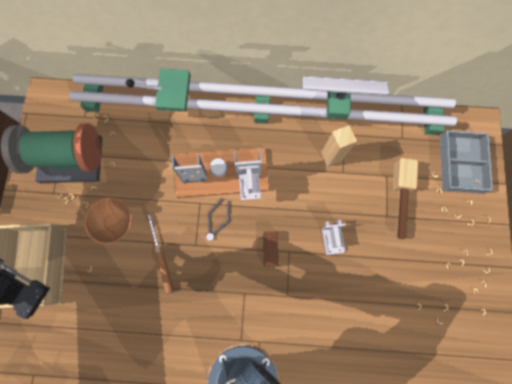

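The loose bracket is at about (334,238) in the top view, with its tabs pointing up (+x). The empty upright is at (190,170) on the left, the mate with its hung bracket at (249,175), and the calipers at (218,220).

```bash
python3 - <<'E'
from h import *
d=np.load('top0.npz');W=d['W'];im=d['im']
def pts(u0,u1,v0,v1,z0,z1):
    P=W[v0:v1,u0:u1].reshape(-1,3);return P[(P[:,2]>z0)&(P[:,2]<z1)]
def rect(P,n):
    r=cv2.minAreaRect((P[:,:2]*1000).astype(np.float32));print(n,len(P),np.round(r[0],1),np.round(r[1],1),round(r[2],2), 'z',np.percentile(P[:,2],[5,50,95]).round(4))
rect(pts(310,360,210,265,.004,.1),'brk all')
rect(pts(310,360,210,265,.05,.1),'brk top')
rect(pts(310,360,210,265,.003,.02),'brk low')
rect(pts(165,215,140,200,.18,.22),'post top')
rect(pts(230,275,140,170,.18,.22),'mate top')
rect(pts(230,275,140,210,.145,.18),'mate brk')
rect(pts(165,275,140,210,.01,.03),'foot')
P=W[205:265,310:360]
np.set_printoptions(linewidth=250)
print((P[::2,::2,2]*1000).round().astype(int))
s=np.load('scene0.npz');Ws=s['W']
A=Ws.reshape(-1,3)
m=(A[:,2]>.19)&(A[:,2]<.215)&(A[:,0]>.5)&(A[:,0]<.8)&(A[:,1]>-.15)&(A[:,1]<.4)
B=A[m]
for lo,hi in((.08,.4),(-.15,.08)):
    b=B[(B[:,1]>lo)&(B[:,1]<hi)]
    if len(b)>4: rect(b,'scene top')
big=lambda a,k:cv2.resize(a,None,fx=k,fy=k,interpolation=cv2.INTER_CUBIC)
o=np.hstack([big(im[200:270,305:365],6)[:400,:360],big(im[140:207,165:232],6)[:400,:400]])
cv2.imwrite('pics/crop.png',o[:,:,::-1])
E
```

```text
brk all 583 [ 458.3 -269.3] [177.  165.4] 4.02 z [0.0042 0.0098 0.069 ]
brk top 163 [ 468.9 -265.6] [83.9 54.4] 31.47 z [0.052  0.0654 0.0711]
brk low 503 [ 459.3 -269.5] [184.1 160.8] 0.5 z [0.0032 0.0049 0.0134]
post top 156 [620.7 204.4] [44.  84.2] 7.64 z [0.1818 0.1951 0.2033]
mate top 134 [648.3  29.8] [42.9 78. ] 8.98 z [0.183  0.1955 0.2018]
mate brk 207 [610.7  28.8] [100.5  76.2] 0.4 z [0.1515 0.1663 0.1762]
foot 2504 [629.5 117.6] [191.  310.4] 9.16 z [0.0155 0.0196 0.0235]
[[                   3                    2                   -3                    4                    0                   -4                    0                    0                    5                    0                    1
                    -3                   -7                   -1                    1                   -2                   -4                   -6                   -1                   -2                    1                   -3
                    -1                    3                    1]
 [                   2                    1                   -2              
[... 14850 characters left out ...]
         -2                   -1                    0                   -1                   -5                   -2                   -1                   -1                    0                    0
                     3                    0                    1                   -5                    1                    4                   -2                   -3                    0                   -1                    6
                    -2                    0                    0]]
scene top 114 [621.4 205.9] [43.6 84.3] 9.27 z [0.1913 0.1963 0.2032]
scene top 94 [649.2  31.2] [45.1 81.2] 7.41 z [0.191  0.196  0.2022]<stdin>:16: RuntimeWarning: invalid value encountered in cast
```

View pics/crop.png

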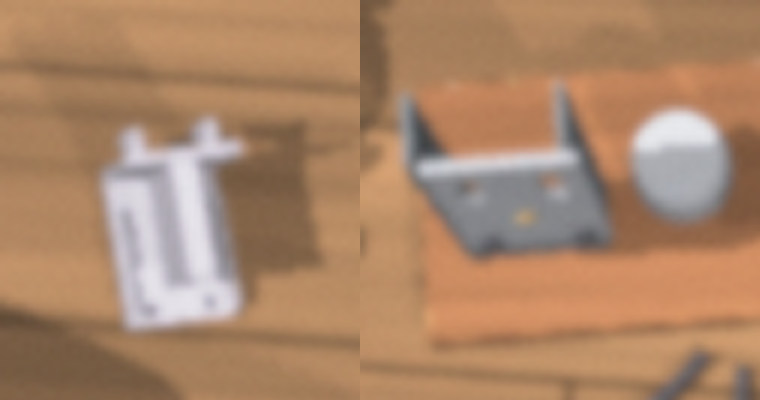

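The crop shows the bracket yawed about +8° with its tabs facing +x. The upright's plate shows two slots at crop (470,188) and (553,183), and the yellow ball at (525,217).

```bash
python3 - <<'E'
from h import *
from scipy.spatial.transform import Rotation as Ro
np.set_printoptions(suppress=True,precision=4)
d=np.load('top0.npz');W=d['W'];im=d['im'].astype(int)
# front face plane of post
P=W[140:200,165:215].reshape(-1,3)
P=P[(P[:,2]>.06)&(P[:,2]<.185)]
best=None;rng=np.random.default_rng(0)
th=np.radians(np.arange(0,18,.25))
for t in th:
    x=P[:,0]*np.cos(t)+P[:,1]*np.sin(t)
    h,e=np.histogram(x,np.arange(.5,.75,.003));i=h.argmax()
    if best is None or h[i]>best[0]: best=(h[i],np.degrees(t),e[i])
t=np.radians(best[1]);x=P[:,0]*np.cos(t)+P[:,1]*np.sin(t);k=abs(x-best[2]-.0015)<.006
Q=P[k];y=-Q[:,0]*np.sin(t)+Q[:,1]*np.cos(t)
c=np.polyfit(Q[:,1],Q[:,0],1)
print('plane',best,'fit yaw',np.degrees(np.arctan(-c[0])),'x at y=.2',np.polyval(c,.2),'lat range',np.percentile(y,[1,99]),'n',len(Q))
# ball: yellow
sub=im[140:200,165:215];yel=sub[...,0]-sub[...,2]
m=(yel>60)
v,u=np.nonzero(m);S=W[140:200,165:215]
for a,b in zip(v,u):
    p=S[a,b]
    if .09<p[2]<.135: print('ball?',a+140,b+165,sub[a,b],p)
# bracket
B=W[205:265,310:360].reshape(-1,3)
R=B[(B[:,2]>.058)&(B[:,2]<.075)]
# rib: those x< max-12mm
R2=R[R[:,0]<R[:,0].max()-.03]
c=np.polyfit(R2[:,0],R2[:,1],1);print('rib yaw',np.degrees(np.arctan(c[0])),R2.mean(0),R2[:,0].min(),R2[:,0].max())
T=B[(B[:,2]>.004)&(B[:,2]<.1)&(abs(B[:,0]-.46)<.065)&(abs(B[:,1]+.262)<.05)]
k=T[T[:,2]>.009]
w=robot.camera('wrist');o=robot.get_obs()
Rt=Ro.from_quat(o['tool_rot']).as_matrix()
C=-w['R'].T@w['t'];print('cam in tool',Rt.T@(C-o['position']),'cam axes in tool (cols)\n',Rt.T@w['R'].T,w['fx'])
print('tool R',Rt)
E
```

```text
plane (np.int64(255), np.float64(8.75), np.float64(0.6230000000000001)) fit yaw 7.674919612760521 x at y=.2 0.6015009234040537 lat range [0.0657 0.1491] n 305
rib yaw 10.097955585006016 [ 0.4423 -0.2633  0.0656] 0.4219414504927395 0.4626323852872358
cam in tool [ 0.0826  0.0001 -0.1531] cam axes in tool (cols)
 [[-0.0002 -0.9539 -0.3002]
 [ 1.      0.0001 -0.0009]
 [ 0.0009 -0.3002  0.9539]] 280.6113061883442
tool R [[-0.9128  0.4085 -0.0009]
 [ 0.4085  0.9128 -0.0014]
 [ 0.0003 -0.0016 -1.    ]]
```

Call:
{"op": "send_rows", "data": {
  "increments": [0,0,0.0955,1.7,-2.76,0,1,0,0,0.0955,1.7,-2.76,0,1,0,0,0.0955,1.7,-2.76,0,1,0,0,0.0955,1.7,-2.76,0,1,0,0,0.0955,1.7,-2.76,0,1,0,0,0.0955,1.7,-2.76,0,1,0,0,0,1.7,-2.76,0,1,0.0133,-0.0863,0,1.7,-2.76,0,1,0.0133,-0.0863,0,1.7,-2.76,0,1,0.0133,-0.0863,0,1.7,-2.76,0,1,0.0133,-0.0863,0,1.7,-2.76,0,1,0.0133,-0.0863,0,1.7,-2.76,0,1,0.0133,-0.0863,0,1.7,-2.76,0,1,0.0133,-0.0863,0,1.6,-2.76,0,1,0.0133,-0.0863,0,0,0,0,1,0,0,0,0,0,0,1,0,0,0,0,0,0,1]
}}

```text
time: 1.57
position: [0.4876, 0.1921, 0.2294]
tool_rot: [-0.073, 0.941, 0.028, 0.33]
ft_force: [0.3, 0.1, 0.6]
grip_width: 0.0869
grip_force: 0.0
```

```bash
python3 - <<'E'
from h import *
c=shot('wrist','w1.png');o=robot.get_obs();print(o['position'],o['tool_rot'],o['ft_force'],o['time'])
np.savez('w1.npz',W=cloud(c),im=c['image'],R=c['R'],t=c['t'],K=[c['fx'],c['fy'],c['cx'],c['cy']])
E
```

```text
[0.4893132  0.19277852 0.23072764] [-0.07301621  0.94018445  0.02842613  0.33153249] [0.47366774 0.10947722 0.02278117] 1.6167
```

View pics/w1.png

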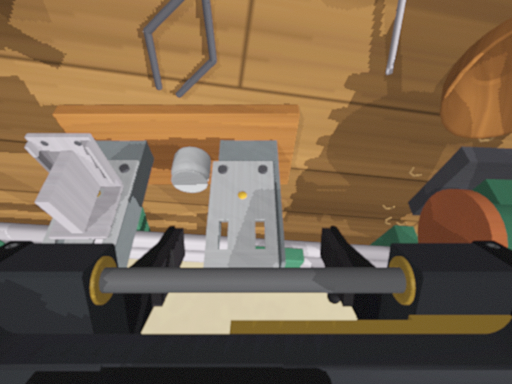

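The wrist view (upside down) shows the plate at columns 208–280. The slots are at about (224,235) and (260,235), and the yellow ball is at (242,196). The bolts near row 168 are not slots.

```bash
python3 - <<'E'
from h import *
np.set_printoptions(suppress=True,precision=4,linewidth=200)
d=np.load('w1.npz');W=d['W'];im=d['im'];R=d['R'];t=d['t'];fx,fy,cx,cy=d['K']
P=W[175:255,214:272].reshape(-1,3);P=P[~np.isnan(P[:,0])]
n=None;Q=P
for i in range(15):
    m=np.median(Q,0) if i==0 else Q.mean(0);n=np.linalg.svd(Q-Q.mean(0),full_matrices=False)[2][2];m=Q.mean(0)
    dd=abs((P-m)@n);Q=P[dd<max(.004,.02*.7**i)]
if n[0]<0:n=-n
print('n',n,'yaw',np.degrees(np.arctan2(n[1],n[0])),'tilt',np.degrees(np.arcsin(n[2])),'m',m,len(Q),len(P))
yaw=np.arctan2(n[1],n[0]);ex=np.array([np.cos(yaw),np.sin(yaw),0]);ey=np.array([-np.sin(yaw),np.cos(yaw),0])
C=-R.T@t;d0=m@ex
print('plane d0',d0, 'vertical-plane')
# rectify plate at 0.5mm/px : lateral y 0.16..-> s, z
s=np.arange(.05,.17,.0005);z=np.arange(.205,.03,-.0005)
S,Z=np.meshgrid(s,z)
X=ex*d0+S[...,None]*ey+Z[...,None]*[0,0,1]
c=X@R.T+t
mu=(fx*c[...,0]/c[...,2]+cx).astype(np.float32);mv=(fy*c[...,1]/c[...,2]+cy).astype(np.float32)
r=cv2.remap(im,mu,mv,cv2.INTER_LINEAR)
cv2.imwrite('pics/rect.png',cv2.resize(r,None,fx=1.7,fy=1.7)[:,:,::-1])
g=r.astype(int)
yel=g[...,0]-g[...,2];a,b=np.nonzero(yel>70)
k=(Z[a,b]>.09)&(Z[a,b]<.13)&(abs(S[a,b]-.11)<.02);w=yel[a,b][k];print('ball lat,z',np.average(S[a,b][k],weights=w),np.average(Z[a,b][k],weights=w),k.sum())
gray=g.mean(2)
pr=lambda zz:gray[(abs(z-zz)<.006)].mean(0)
for zz in(.162,.14):
    print(zz,[(round(1000*s[i],1),int(pr(zz)[i])) for i in range(20,230,2)])
E
```

```text
n [ 0.9881  0.1535 -0.001 ] yaw 8.832285964870179 tilt -0.05965148096519539 m [0.602  0.1994 0.1356] 4106 4624
plane d0 0.6254790323730965 vertical-plane
ball lat,z 0.10352778338378746 0.11412581006839323 344
0.162 [(np.float64(60.0), 98), (np.float64(61.0), 98), (np.float64(62.0), 96), (np.float64(63.0), 96), (np.float64(64.0), 107), (np.float64(65.0), 138), (np.float64(66.0), 166), (np.float64(67.0), 178), (np.float64(68.0), 179), (np.float64(69.0), 179), (np.float64(70.0), 179), (np.float64(71.0), 179), (np.float64(72.0), 179), (np.float64(73.0), 179), (np.float64(74.0), 179), (np.float64(75.0), 180), (np.float64(76.0), 180), (np.float64(77.0), 178), (np.float64(78.0), 166), (np.float64(79.0), 146), (np.float64(80.0), 130), (np.float64(81.0), 112), (np.float64(82.0), 95), (np.float64(83.0), 89), (np.float64(84.0), 90), (np.float64(85.0), 89), (np.float64(86.0), 88), (np.float64(87.0), 97), (np.float64(88.0), 127), (np.float64(89.0), 161), (np.float64(90.0), 177), (np.float64(91.0), 179), (np.float64(92.0), 178), (np.float64(93.0), 178), (np.float64(94.0), 180), (np.float64(95.0), 
[... 3757 characters left out ...]
(137.0), 157), (np.float64(138.0), 159), (np.float64(139.0), 160), (np.float64(140.0), 156), (np.float64(141.0), 138), (np.float64(142.0), 101), (np.float64(143.0), 77), (np.float64(144.0), 81), (np.float64(145.0), 96), (np.float64(146.0), 109), (np.float64(147.0), 114), (np.float64(148.0), 116), (np.float64(149.0), 118), (np.float64(150.0), 114), (np.float64(151.0), 107), (np.float64(152.0), 98), (np.float64(153.0), 91), (np.float64(154.0), 86), (np.float64(155.0), 83), (np.float64(156.0), 84), (np.float64(157.0), 84), (np.float64(158.0), 85), (np.float64(159.0), 85), (np.float64(160.0), 85), (np.float64(161.0), 86), (np.float64(162.0), 85), (np.float64(163.0), 84), (np.float64(164.0), 84)]
```

View pics/rect.png

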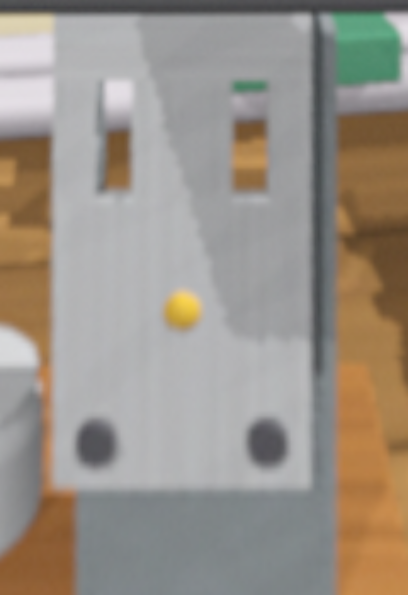

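The rectified plate gives slot centres at lateral 83.4 and 123.5 mm, so the middle is 103.4. The slots run from z ≈ 146.5 to 181.5, and the ball agrees with that. The plate is therefore about 1.5–2 mm high. Next I move over the bracket.

Call:
{"op": "send_rows", "data": {
  "increments": [-0.0133,0.0863,0,-1.25,-3.6,0,1,-0.0133,0.0863,0,-1.25,-3.6,0,1,-0.0133,0.0863,0,-1.25,-3.6,0,1,-0.0133,0.0863,0,-1.25,-3.6,0,1,-0.0133,0.0863,0,0,-3.8,0,1,-0.0133,0.0863,0,0,-3.8,0,1,-0.0133,0.0863,0,0,-3.8,0,1,-0.0133,0.0863,0,0,-3.8,-0.5,1,0,0,0,0,-3.8,-1.5,1,0,0,0,0,-3.8,-1.5,1,0,0,0,0,-3.8,-1.5,1,0,0,0,0,-3.8,-1,1,0,0,0,0,0,0,1,0,0,0,0,0,0,1,0,0,0,0,0,0,1]
}}

```text
time: 2.87
position: [0.4463, -0.2399, 0.1695]
tool_rot: [-0.076, 0.997, -0.003, 0.011]
ft_force: [-0.1, 0.9, 0.1]
grip_width: 0.0869
grip_force: 0.0
```

```bash
cat > rib.py <<'E'
from h import *
from scipy.spatial.transform import Rotation as Ro
np.set_printoptions(suppress=True,precision=4,linewidth=200)
c=shot('wrist','w2.png');o=robot.get_obs();W=cloud(c);A=W.reshape(-1,3)
print(o['position'],Ro.from_quat(o['tool_rot']).as_matrix().round(4).tolist(),o['time'])
B=A[(A[:,2]>.061)&(A[:,2]<.078)&(abs(A[:,0]-.455)<.07)&(abs(A[:,1]+.262)<.05)]
print(len(B))
r=cv2.minAreaRect((B[:,:2]*1000).astype(np.float32));print(r)
b=B[(B[:,0]<.465)];
for i in range(3):
    p=np.polyfit(b[:,0],b[:,1],1);res=b[:,1]-np.polyval(p,b[:,0]);b=b[abs(res)<.009]
print('rib yaw',np.degrees(np.arctan(p[0])),'y at .456',np.polyval(p,.456),'xmin',np.percentile(b[:,0],1),'edges',np.percentile(b[:,1]-np.polyval(p,b[:,0]),[2,98]),'z',np.median(b[:,2]))
E
python3 rib.py
```

```text
[ 0.4461 -0.2391  0.1697] [[-0.9879, -0.1531, 0.0227], [-0.1533, 0.9882, -0.0046], [-0.0217, -0.0081, -0.9997]] 2.9167
1242
((455.43341064453125, -260.9879150390625), (67.37020111083984, 59.79279708862305), 11.241848945617676)
rib yaw 10.464066886521099 y at .456 -0.2605159072157483 xmin 0.4221329788517507 edges [-0.0061  0.0059] z 0.06505797484313983
```

View pics/w2.png

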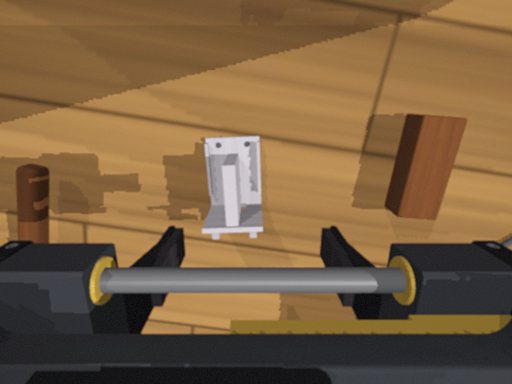

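The wrist view shows the bracket upside down at (232,185), with its rib at columns 225–240 and the dark offcut clear of it at right. I'll grasp at x = -46, z = 50, further out and higher than nominal. That keeps the gripper body clear of the plate top when the bracket is home.

Call:
{"op": "send_rows", "data": {
  "increments": [0.0046,0.0227,0.031,-0.3,-1.2,-1.5,1,0,0,0,0,-1.2,-2,1,0,0,0,0,0,-2,1,0,0,0,0,0,-2,1,0,0,0,0,0,-2,1,0,0,0,0,0,-1.5,1,0,0,0,0,0,-1,1,0,0,0,0,0,-1,1,0,0,0,0,0,0,1,0,0,0,0,0,0,1],
  "newtons": 10
}}

```text
time: 3.75
position: [0.4427, -0.2634, 0.0393]
tool_rot: [-0.092, 0.996, 0.001, -0.0]
ft_force: [1.1, -0.0, -0.3]
grip_width: 0.0873
grip_force: 0.0
```

```bash
cat > st.py <<'E'
from h import *
from scipy.spatial.transform import Rotation as Ro
np.set_printoptions(suppress=True,precision=4,linewidth=200)
o=robot.get_obs();M=Ro.from_quat(o['tool_rot']).as_matrix()
print('pos',o['position'],'yaw',np.degrees(np.arctan2(-M[1,0],-M[0,0])),'z',M[:,2],'F',o['ft_force'],'M',o['moment'],'grip',o['grip_width'],o['grip_force'],'t',o['time'])
yaw=np.radians(8.83);p=o['position']
print('postframe x',p[0]*np.cos(yaw)+p[1]*np.sin(yaw)-.6255,'lat',-p[0]*np.sin(yaw)+p[1]*np.cos(yaw)-.1034)
E
python3 st.py
```

```text
pos [ 0.4427 -0.2634  0.0393] yaw 10.563320661608891 z [-0.0007  0.001  -1.    ] F [ 1.0579 -0.0056 -0.2909] M [ 0.0194  0.0111 -0.0072] grip 0.08729001299908251 0.0 t 3.75
postframe x -0.22843150167957682 lat -0.43162424279909994
```

Close at moderate force, then lift a little.

Call:
{"op": "send_rows", "data": {
  "increments": [0,0,0,0,0,0,0.5,0,0,0,0,0,0,0.3,0,0,0,0,0,0,0,0,0,0,0,0,0,0,0,0,0,0,0,0,0,0,0,0,0,0,0,0,0,0,0,0,0,0,0,0,0,0,0,0,0,0,0,0,0,0,0,0,0,0,0,0,0,0,0,0,0,0,0,0,0,0,0],
  "newtons": 40
}}

```text
time: 4.67
position: [0.4423, -0.2638, 0.039]
tool_rot: [-0.092, 0.996, 0.001, -0.0]
ft_force: [-0.4, 0.2, -0.3]
grip_width: 0.0213
grip_force: 0.0
```

Call:
{"op": "send_rows", "data": {
  "increments": [0,0,0,0,0,0.5,0,0,0,0,0,0,1,0,0,0,0,0,0,2,0,0,0,0,0,0,3,0,0,0,0,0,0,3,0,0,0,0,0,0,3,0,0,0,0,0,0,1,0,0,0,0,0,0,0,0,0,0,0,0,0,0,0]
}}

```text
time: 5.42
position: [0.4418, -0.2634, 0.1738]
tool_rot: [-0.092, 0.996, 0.001, -0.001]
ft_force: [-0.7, -0.2, -5.0]
grip_width: 0.0117
grip_force: 40.0
```

```bash
python3 st.py
```

```text
pos [ 0.4418 -0.2634  0.1738] yaw 10.504459790230742 z [-0.0012  0.0014 -1.    ] F [-0.6777 -0.2363 -5.0479] M [ 0.0756  0.1242 -0.0008] grip 0.011695811836652624 39.99529603868723 t 5.4167
postframe x -0.22932117415928022 lat -0.43150649803458263
```

The fingers were still closing when the lift began, so the bracket may sit lower in the jaws. I'll measure it in hand.

```bash
cat > hand.py <<'E'
from h import *
import sys
from scipy.spatial.transform import Rotation as Ro
np.set_printoptions(suppress=True,precision=4,linewidth=200)
c=shot('wrist',sys.argv[1]);o=robot.get_obs();W=cloud(c);M=Ro.from_quat(o['tool_rot']).as_matrix()
# tool-aligned: forward f=-toolx, lateral=tooly, up=-toolz, relative TCP
T=(W-o['position'])@np.c_[-M[:,0],M[:,1],-M[:,2]]
T[W[...,2]!=W[...,2]]=9
np.save('T.npy',T)
im=c['image'].astype(int);sat=im.max(2)-im.min(2)
m=(abs(T[...,0])<.09)&(abs(T[...,1])<.04)&(T[...,2]<.02)&(T[...,2]>-.09)
B=T[m];print('n',len(B))
h,e=np.histogram(B[:,2],np.arange(-.09,.02,.003));print([(round(1000*a),int(b)) for a,b in zip(e,h) if b>15])
lo=B[(B[:,2]<-.02)]
print('lat pct',np.percentile(lo[:,1],[1,3,50,97,99]),'fwd pct',np.percentile(lo[:,0],[1,3,50,97,99]))
E
python3 hand.py w3.png; python3 - <<'E'
import sys;sys.path.insert(0,'.')
import os;os.chdir('.')
from h import *
c=shot('scene');o=robot.get_obs()
p=c['R']@o['position']+c['t'];u=int(c['fx']*p[0]/p[2]+c['cx']);v=int(c['fy']*p[1]/p[2]+c['cy']);print(u,v)
W=cloud(c);np.savez('s3.npz',W=W,im=c['image'])
a=cv2.resize(c['image'][v-45:v+45,u-50:u+50],None,fx=4,fy=4,interpolation=cv2.INTER_CUBIC)
b=cv2.imread('pics/w3.png')[:,:,::-1][24:384,60:460]
cv2.imwrite('pics/c3.png',np.hstack([a,b])[:,:,::-1])
E
```

```text
n 7742
[(-48, 77), (-45, 2853), (-42, 1115), (-39, 102), (-36, 573), (-33, 26), (-30, 29), (-27, 23), (-24, 28), (-21, 25), (-18, 33), (-15, 31), (-12, 37), (-9, 80), (-6, 105), (-3, 107), (0, 160), (3, 185), (6, 203), (9, 208), (12, 168), (15, 359)]
lat pct [-0.0302 -0.0292 -0.0003  0.0279  0.0288] fwd pct [-0.037  -0.0368 -0.0186  0.0141  0.0175]
241 119
```

View pics/c3.png

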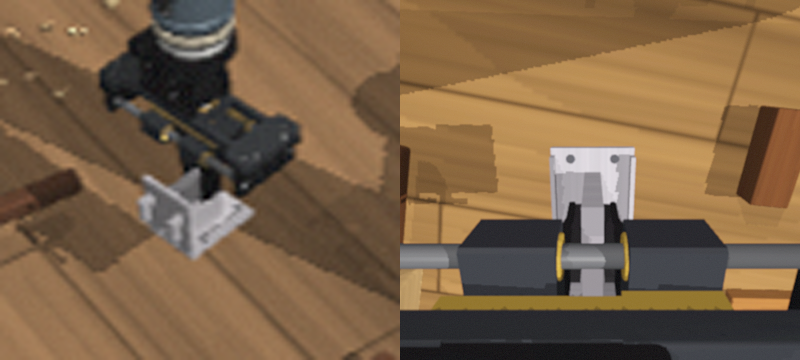

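The bracket is held level, with the rib between the fingers. I'll fit its exact pose in hand.

```bash
python3 - <<'E'
from h import *
T=np.load('T.npy').reshape(-1,3)
m=(abs(T[:,0]+.02)<.03)&(abs(T[:,1])<.026)&(T[:,2]<-.038)&(T[:,2]>-.05)
Q=T[m];p,*_=np.linalg.lstsq(np.c_[Q[:,:2],np.ones(len(Q))],Q[:,2],rcond=None)
r=Q[:,2]-np.c_[Q[:,:2],np.ones(len(Q))]@p
print('tray plane slope fwd,lat deg',np.degrees(p[:2]),'z0',p[2],'std',r.std(),len(Q))
A=T[(abs(T[:,1])<.04)&(T[:,2]<-.028)&(T[:,2]>-.05)&(abs(T[:,0])<.09)]
bins=np.arange(-.035,.015,.004)
for s in(-1,1):
    E=[(a+.002,np.percentile(s*A[(A[:,0]>a)&(A[:,0]<a+.004),1],98)*s) for a in bins if ((A[:,0]>a)&(A[:,0]<a+.004)).sum()>20]
    E=np.array(E);f=np.polyfit(E[:,0],E[:,1],1);print(s,'edge yaw',np.degrees(f[0]),'at0',f[1],np.median(E[:,1]),len(E))
L=[(b,np.percentile(A[abs(A[:,1]-b)<.002,0],1)) for b in np.arange(-.024,.025,.004)]
L=np.array(L);f=np.polyfit(L[:,0],L[:,1],1);print('end edge yaw',-np.degrees(f[0]),f[1])
E
```

```text
tray plane slope fwd,lat deg [ 0.70575372 -0.22484805] z0 -0.042274846778857546 std 0.0009462755698367688 3508
-1 edge yaw -0.5668958485490123 at0 -0.029771608001099816 -0.029590546276942693 13
1 edge yaw 0.44632509439219853 at0 0.028425599495333617 0.0283073095622727 13
end edge yaw -0.037539097900037156 -0.03701565799097331
```

In hand, the rear face is 48 mm ahead of the TCP, the underside 47 mm below it, and the bracket is centred. I'll go sideways well clear of the mate, then look again.

Call:
{"op": "send_rows", "data": {
  "increments": [0,0,-0.0073,-0.306,3.075,0,0,0,0,-0.0073,-0.306,3.075,0,0,0,0,-0.0073,-0.306,3.075,0,0,0,0,-0.0073,-0.306,3.075,0,0,0,0,0,-0.306,3.075,0,0,0,0,0,-0.306,3.075,0,0,0,0,0,-0.306,3.075,0,0,0,0,0,-0.306,3.075,0,0,0,0,0,-0.306,3.075,0,0,0,0,0,-0.306,3.075,0,0,0,0,0,-0.306,3.075,0,0,0,0,0,-0.306,3.075,0,0,0,0,0,-0.306,3.075,0,0,0,0,0,-0.306,3.075,0,0,0,0,0,0,0,0,0,0,0,0,0,0,0,0,0,0,0,0,0,0,0]
}}

```text
time: 6.93
position: [0.3986, 0.1664, 0.1729]
tool_rot: [-0.077, 0.997, 0.0, -0.002]
ft_force: [0.2, -0.1, -4.3]
grip_width: 0.0117
grip_force: 40.0
```

```bash
python3 st.py
```

```text
pos [0.3986 0.1664 0.1729] yaw 8.885408563523221 z [-0.0039  0.0004 -1.    ] F [ 0.1823 -0.142  -4.3381] M [0.0031 0.0795 0.0037] grip 0.01170586046070364 39.99519808217883 t 6.9333
postframe x -0.20611482279359844 lat -0.00010345809585847465
```

Call:
{"op": "send_rows", "data": {
  "increments": [0,0,0,1.0,0.16,0,0,0,0,0,1.8,0.29,0,0,0,0,0,1.8,0.29,-0.1,0,0,0,0,1.8,0.29,-0.1,0,0,0,0,1.8,0.29,-0.1,0,0,0,0,1.8,0.29,0,0,0,0,0,1.8,0.29,0,0,0,0,0,1.1,0.18,0,0,0,0,0,0,0,0,0,0,0,0,0,0,0,0,0,0,0,0,0,0,0]
}}

```text
time: 7.85
position: [0.5273, 0.1864, 0.1703]
tool_rot: [-0.076, 0.997, 0.0, -0.002]
ft_force: [-0.5, -0.6, -3.5]
grip_width: 0.0119
grip_force: 40.0
```

```bash
python3 st.py; python3 - <<'E'
from h import *
c=shot('scene');im=c['image']
p=c['R']@np.array([.59,.19,.17])+c['t'];u=int(c['fx']*p[0]/p[2]+c['cx']);v=int(c['fy']*p[1]/p[2]+c['cy'])
a=cv2.resize(im[v-45:v+45,u-50:u+50],None,fx=4,fy=4,interpolation=cv2.INTER_CUBIC)
c=shot('top');im=c['image']
p=c['R']@np.array([.57,.19,.17])+c['t'];u=int(c['fx']*p[0]/p[2]+c['cx']);v=int(c['fy']*p[1]/p[2]+c['cy'])
b=cv2.resize(im[v-45:v+45,u-50:u+50],None,fx=4,fy=4,interpolation=cv2.INTER_CUBIC)
cv2.imwrite('pics/c4.png',np.hstack([a,b])[:,:,::-1])
E
```

```text
pos [0.5273 0.1864 0.1703] yaw 8.74557580655099 z [-0.0038  0.0007 -1.    ] F [-0.5328 -0.5589 -3.5027] M [-0.0056  0.1074 -0.0053] grip 0.011932568976700614 39.995241053402424 t 7.85
postframe x -0.07580259730911632 lat -0.00017638857817110776
```

View pics/c4.png

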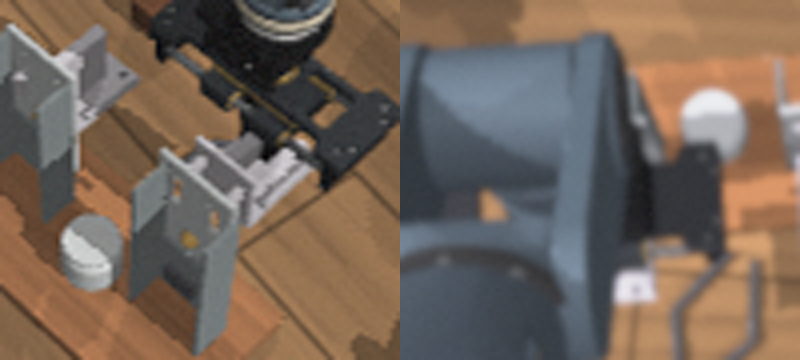

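The scene crop shows the bracket level, with its tabs facing the two slots about 13 mm off the plate. I'll feel forward in small steps.

Call:
{"op": "send_rows", "data": {
  "increments": [0,0,0,-0.012,0.079,0,0,0,0,0,0.296,0.046,0,0,0,0,0,0.296,0.046,0,0,0,0,0,0.296,0.046,0,0,0,0,0,0.296,0.046,0,0,0,0,0,0.296,0.046,0,0,0,0,0,0.198,0.03,0,0,0,0,0,0,0,0,0,0,0,0,0,0,0,0]
}}

```text
time: 8.7
position: [0.5452, 0.1909, 0.171]
tool_rot: [-0.077, 0.997, 0.001, -0.0]
ft_force: [-1.1, 0.3, -4.3]
grip_width: 0.0118
grip_force: 40.0
```

```bash
python3 st.py
```

```text
pos [0.5452 0.1909 0.171 ] yaw 8.831273891728927 z [-0.0011  0.0011 -1.    ] F [-1.07    0.2735 -4.3046] M [0.0148 0.1107 0.0116] grip 0.011757642733587542 39.99523381702602 t 8.7
postframe x -0.057460771561921975 lat 0.0015005581405184987
```

The lips are 5 mm past the expected plate contact with no force, so they have entered. I'll continue until the plate is flat.

Call:
{"op": "send_rows", "data": {
  "increments": [0,0,0,0.203,0.021,0,0,0,0,0,0.198,0.03,0,0,0,0,0,0.198,0.03,0,0,0,0,0,0.198,0.03,0,0,0,0,0,0.1,0.015,0,0,0,0,0,0,0,0,0,0,0,0,0,0,0,0]
}}

```text
time: 9.28
position: [0.5542, 0.1921, 0.1711]
tool_rot: [-0.077, 0.997, 0.001, -0.0]
ft_force: [0.3, 0.2, -3.2]
grip_width: 0.0117
grip_force: 40.0
```

```bash
python3 st.py
```

```text
pos [0.5542 0.1921 0.1711] yaw 8.828275381876209 z [-0.0009  0.0012 -1.    ] F [ 0.3039  0.246  -3.2021] M [ 0.0201  0.0964 -0.0462] grip 0.011684566125305546 39.995258543640375 t 9.2833
postframe x -0.04841462168290245 lat 0.0013685309684325214
```

Call:
{"op": "send_rows", "data": {
  "increments": [0,0,0,0.107,-0.034,0,0,0,0,0,0.099,0.015,0,0,0,0,0,0.05,0.008,0,0,0,0,0,0,0,0,0,0,0,0,0,0,0,0]
}}

```text
time: 9.7
position: [0.5557, 0.1919, 0.1709]
tool_rot: [-0.077, 0.997, 0.001, -0.001]
ft_force: [-3.0, 0.0, -1.8]
grip_width: 0.0117
grip_force: 40.0
```

```bash
python3 st.py
```

```text
pos [0.5557 0.1919 0.1709] yaw 8.833353699987262 z [-0.0029  0.0008 -1.    ] F [-2.9659  0.0427 -1.7806] M [ 0.0015  0.59   -0.1081] grip 0.011727054014377365 39.99905353412032 t 9.7
postframe x -0.04693823718643253 lat 0.0009241606605084884
```

Light contact, so the plate is flat on the front at the expected depth. Now down.

Call:
{"op": "send_rows", "data": {
  "increments": [0,0,0,0,0,-0.2,0,0,0,0,0,0,-0.2,0,0,0,0,0,0,-0.2,0,0,0,0,0,0,0,0,0,0,0,0,0,0,0]
}}

```text
time: 10.12
position: [0.5558, 0.1919, 0.1651]
tool_rot: [-0.077, 0.997, 0.001, -0.001]
ft_force: [-5.6, -0.3, 0.1]
grip_width: 0.0118
grip_force: 40.0
```

```bash
python3 st.py
```

```text
pos [0.5558 0.1919 0.1651] yaw 8.839810558306507 z [-0.0027  0.0008 -1.    ] F [-5.5531 -0.252   0.139 ] M [-0.1033  0.9629 -0.0966] grip 0.011776038462874195 39.99829483218491 t 10.1167
postframe x -0.04680651486332854 lat 0.0009053534692410742
```

Call:
{"op": "send_rows", "data": {
  "increments": [0,0,0,0,0,-0.2,0,0,0,0,0,0,-0.2,0,0,0,0,0,0,0,0,0,0,0,0,0,0,0]
}}

```text
time: 10.45
position: [0.5555, 0.1918, 0.1604]
tool_rot: [-0.077, 0.997, 0.0, -0.002]
ft_force: [-4.8, -0.5, -3.2]
grip_width: 0.0116
grip_force: 40.0
```

Call:
{"op": "send_rows", "data": {
  "increments": [0,0,0,0,0,-0.2,0,0,0,0,0,0,-0.2,0,0,0,0,0,0,0,0,0,0,0,0,0,0,0]
}}

```text
time: 10.78
position: [0.5555, 0.1918, 0.1558]
tool_rot: [-0.077, 0.997, 0.001, -0.002]
ft_force: [-3.6, -0.6, -7.1]
grip_width: 0.0112
grip_force: 40.0
```

```bash
python3 st.py
```

```text
pos [0.5555 0.1918 0.1558] yaw 8.830250648265585 z [-0.004   0.0007 -1.    ] F [-3.5919 -0.64   -7.1254] M [-0.1237  1.0597  0.0018] grip 0.011177775794524768 39.99591249972582 t 10.7833
postframe x -0.04713191947473416 lat 0.0008673957547252753
```

Call:
{"op": "send_rows", "data": {
  "increments": [0,0,0,0,0,-0.2,0,0,0,0,0,0,-0.2,0,0,0,0,0,0,0,0,0,0,0,0,0,0,0]
}}

```text
time: 11.12
position: [0.556, 0.1919, 0.1526]
tool_rot: [-0.077, 0.997, 0.001, -0.001]
ft_force: [-4.8, -2.0, -3.7]
grip_width: 0.0119
grip_force: 40.0
```

```bash
python3 st.py; python3 hand.py w5.png
```

```text
pos [0.556  0.1919 0.1526] yaw 8.822687185736934 z [-0.0025  0.0009 -1.    ] F [-4.846  -1.9678 -3.7344] M [-0.1523  1.0437  0.0416] grip 0.011928763315243833 39.99875692650676 t 11.1167
postframe x -0.04664170952569269 lat 0.0008921341560707841
n 7778
[(-48, 93), (-45, 3787), (-42, 184), (-39, 170), (-36, 482), (-33, 26), (-30, 21), (-27, 34), (-24, 22), (-21, 33), (-18, 26), (-15, 36), (-12, 53), (-9, 94), (-6, 100), (-3, 118), (0, 178), (3, 182), (6, 209), (9, 206), (12, 145), (15, 1218)]
lat pct [-0.0295 -0.0285 -0.0003  0.0286  0.0295] fwd pct [-0.0377 -0.0374 -0.0192  0.0134  0.017 ]
```

No slip; the underside is at about 105 mm. Continue to the stop.

Call:
{"op": "send_rows", "data": {
  "increments": [0,0,0,0,0,-0.15,0,0,0,0,0,0,-0.15,0,0,0,0,0,0,0,0,0,0,0,0,0,0,0]
}}

```text
time: 11.5
position: [0.556, 0.1919, 0.1501]
tool_rot: [-0.077, 0.997, 0.001, -0.001]
ft_force: [-5.8, -1.0, -1.6]
grip_width: 0.0118
grip_force: 40.0
```

Call:
{"op": "send_rows", "data": {
  "increments": [0,0,0,0,0,-0.15,0,0,0,0,0,0,0,0,0,0,0,0,0,0,0]
}}

```text
time: 11.75
position: [0.556, 0.1919, 0.1498]
tool_rot: [-0.077, 0.997, 0.001, -0.001]
ft_force: [-7.9, -1.9, 5.0]
grip_width: 0.0121
grip_force: 40.0
```

```bash
python3 st.py
```

```text
pos [0.556  0.1919 0.1498] yaw 8.8356806265556 z [-0.0018  0.0009 -1.    ] F [-7.936  -1.9031  5.0477] M [-0.2936  1.4757 -0.0495] grip 0.01209787691786104 39.99910385347903 t 11.75
postframe x -0.04663676264440242 lat 0.0009250338137756081
```

A stop is felt at about home height. Press a bit more to confirm it is solid.

Call:
{"op": "send_rows", "data": {
  "increments": [0,0,0,0,0,-0.15,0,0,0,0,0,0,0,0,0,0,0,0,0,0,0]
}}

```text
time: 12.0
position: [0.556, 0.192, 0.1495]
tool_rot: [-0.077, 0.997, 0.001, -0.001]
ft_force: [-10.5, -1.9, 11.0]
grip_width: 0.0114
grip_force: 40.0
```

Call:
{"op": "send_rows", "data": {
  "increments": [0,0,0,0,0,-0.15,0,0,0,0,0,0,0,0,0,0,0,0,0,0,0]
}}

```text
time: 12.25
position: [0.5561, 0.192, 0.1493]
tool_rot: [-0.077, 0.997, 0.0, -0.0]
ft_force: [-12.7, -2.7, 17.7]
grip_width: 0.0119
grip_force: 40.0
```

```bash
python3 st.py; python3 - <<'E'
from h import *
c=shot('scene');im=c['image']
p=c['R']@np.array([.59,.19,.13])+c['t'];u=int(c['fx']*p[0]/p[2]+c['cx']);v=int(c['fy']*p[1]/p[2]+c['cy'])
a=cv2.resize(im[v-40:v+40,u-60:u+40],None,fx=6,fy=6,interpolation=cv2.INTER_CUBIC)
cv2.imwrite('pics/c6.png',a[:,:,::-1])
E
```

```text
pos [0.5561 0.192  0.1493] yaw 8.852981416934037 z [-0.0003  0.0009 -1.    ] F [-12.7177  -2.7406  17.7307] M [-0.3666  1.9203 -0.0585] grip 0.0119117047610542 40.00009881332517 t 12.25
postframe x -0.04650745356135033 lat 0.0009750245790054457
```

View pics/c6.png

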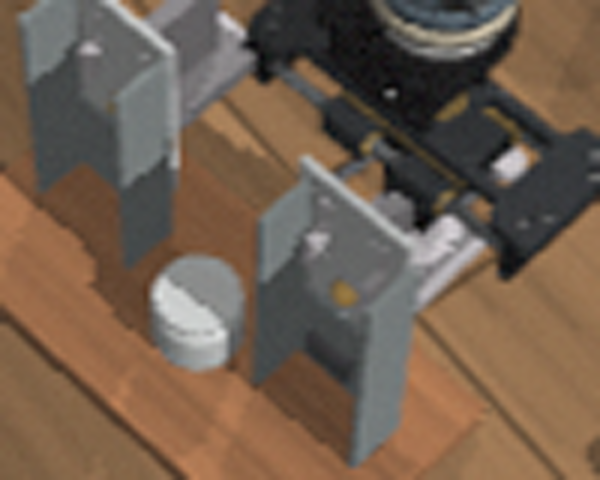

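The stop is firm: 21.7 mm of travel, with the underside at about 102 mm. The pull-down felt at 156–153 mm fits the ball passing over the bar. I'll relax the command, then open.

Call:
{"op": "send_rows", "data": {
  "increments": [0,0,0,0,0,0.2,0,0,0,0,0,0,0.2,0,0,0,0,-0.05,0,0,0,0,0,0,0,0,0,0]
}}

```text
time: 12.63
position: [0.5559, 0.192, 0.1501]
tool_rot: [-0.077, 0.997, 0.001, -0.0]
ft_force: [-5.8, -1.2, -0.0]
grip_width: 0.0117
grip_force: 40.0
```

```bash
python3 st.py
```

```text
pos [0.5559 0.192  0.1501] yaw 8.82776343938683 z [-0.001   0.0011 -1.    ] F [-5.7685 -1.1676 -0.0096] M [-0.1841  1.2173 -0.0156] grip 0.011685795775696018 39.99896817840636 t 12.6333
postframe x -0.04676066091003417 lat 0.0009592238776167383
```

Call:
{"op": "send_rows", "data": {
  "increments": [0,0,0,-0.1,-0.01,0,0.1,0,0,0,0,0,0,0.25,0,0,0,0,0,0,0.5,0,0,0,0,0,0,0.7,0,0,0,0,0,0,0.7,0,0,0,0,0,0,0.7,0,0,0,0,0,0,0.7,0,0,0,0,0,0,0.7,0,0,0,0,0,0,0.7]
}}

```text
time: 13.38
position: [0.5554, 0.1919, 0.1496]
tool_rot: [-0.077, 0.997, 0.001, -0.0]
ft_force: [-0.8, 0.4, -0.5]
grip_width: 0.0564
grip_force: 0.0
```

```bash
python3 st.py
```

```text
pos [0.5554 0.1919 0.1496] yaw 8.829772723378747 z [-0.0003  0.0012 -1.    ] F [-0.8262  0.3929 -0.4699] M [0.0487 0.0159 0.036 ] grip 0.05635474706437497 0.0 t 13.3833
postframe x -0.047231266968857266 lat 0.0009631230394555462
```

Released cleanly. Go up and back, then compare with the mate.

Call:
{"op": "send_rows", "data": {
  "increments": [0,0,0,-0.1,0,1,0.7,0,0,0,-0.1,0,2,0.7,0,0,0,-0.2,0,3,0.7,0,0,0,-2,-0.3,3,0.7,0,0,0,-3,-0.46,1,0.7,0,0,0,-3,-0.46,0,0.7,0,0,0,-3,-0.46,0,0.7,0,0,0,-2,-0.3,0,0.7,0,0,0,0,0,0,0.7,0,0,0,0,0,0,0.7]
}}

```text
time: 14.22
position: [0.4208, 0.1721, 0.2506]
tool_rot: [-0.077, 0.997, 0.001, 0.001]
ft_force: [0.9, 0.4, -0.0]
grip_width: 0.061
grip_force: 0.0
```

```bash
python3 - <<'E'
from h import *
np.set_printoptions(suppress=True,precision=4)
o=robot.get_obs();print(o['position'],o['time'],o['ft_force'])
a=shot('wrist');b=shot('scene')
yaw=np.radians(8.83);ex=np.array([np.cos(yaw),np.sin(yaw),0]);ey=np.array([-np.sin(yaw),np.cos(yaw),0])
for n,c in(('wrist',a),('scene',b)):
    W=cloud(c).reshape(-1,3);x=W@ex-.6255;y=W@ey-.104
    for nm,l in(('new',0),('mate',-.18)):
        rib=(x>-.062)&(x<-.015)&(abs(y-l)<.005)&(W[:,2]>.155)&(W[:,2]<.18)
        tray=(x>-.08)&(x<-.01)&(abs(y-l)>.009)&(abs(y-l)<.024)&(W[:,2]>.09)&(W[:,2]<.13)
        al=(x>-.12)&(x<-.012)&(abs(y-l)<.045)&(W[:,2]>.095)&(W[:,2]<.18)
        print(n,nm,'rib',rib.sum(),np.median(W[rib,2]),'tray',tray.sum(),np.median(W[tray,2]),'x end',np.percentile(x[al],1) if al.sum()>30 else None,'lat',np.percentile(y[al],[2,98]) if al.sum()>30 else None)
A=cv2.resize(a['image'],(480,360));im=b['image']
B=cv2.resize(im[170:290,200:306],(318,360),interpolation=cv2.INTER_CUBIC)
cv2.imwrite('pics/c7.png',np.hstack([A,B])[:,:,::-1])
E
```

```text
[0.4208 0.1721 0.2506] 14.2167 [ 0.9419  0.3534 -0.0465]
wrist new rib 70 0.16431160359507435 tray 524 0.10482588042935265 x end -0.08553830345110625 lat [-0.0281  0.0292]
wrist mate rib 0 nan tray 0 nan x end None lat None
scene new rib 33 0.1657162764466677 tray 55 0.10359212617143017 x end -0.08379944404258968 lat [-0.0278  0.0306]
scene mate rib 15 0.16432427681772532 tray 74 0.1059350995097712 x end -0.08349064009805722 lat [-0.1789 -0.1423]
  return _methods._mean(a, axis=axis, dtype=dtype,
  ret = ret.dtype.type(ret / rcount)
```

View pics/c7.png

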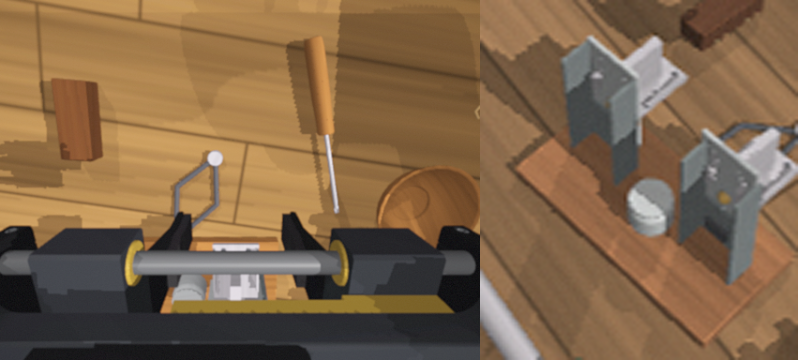

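The new bracket hangs flush and level at the mate's height (rib top 165–166 mm against 164 mm, tray end 85 mm out). The bystanders are undisturbed and the arm is clear.

```bash
python3 -c "
from rig import robot
print(robot.hand_in())"
```

```text
the job is handed in; nothing more can be done
None
```

The bracket hangs on the empty upright with both tabs through the slots, pushed down to a firm stop at the mate's height and released, and I handed the job in at about 14 s. The force readings fit the ball clicking into its window, though I couldn't see it there directly. The highest force I read was about 22 N, and the other things on the bench looked undisturbed.

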